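# Set the engraving vise's jaw gap with the broad gauge blade

### The job

Set the gap of the seal engraver's vise with the broad gauge (the one with the wide blade): take it from its slot in the wooden rack, put its blade down into the gap between the jaws, about midway along them, until its shoulder plate rests on the jaw tops, and let go so that it stands there by itself. Slide the moving jaw up snug against the blade, then draw the gauge straight out so that the jaws stay set to the blade's thickness, and put it back fully home in the same rack slot. Leave the narrow gauge and everything else on the bench where they are.

Things in the scene. Friction and masses are not known exactly. Their poses are not given: they have to be found in the camera images.
- broad_gauge: gauge to use, hanging in a rack slot, 0.3 kg. Steel blade pointing down, 60 wide (x), 8 thick (y), 40 mm long; above it a steel shoulder plate 68 x 48 (x, y), 10 mm thick; on it an upright dark wooden handle 54 wide (x), 14 thick (y), 45 mm tall. Origin: centre of the shoulder plate's underside; blade tip at z = -40, handle z = +10 to +55 mm; z up
- narrow_gauge: the other gauge in the rack, not to be used: same make, but blade 30 mm wide, shoulder plate 36 x 48 mm, handle 27 mm wide. Origin as for the broad gauge.
- rack: fixed light wooden block 210 (x) x 84 (y) x 60 mm with two upright through slots in a row along x, each 72 long (x) and 16 mm wide (y), centred at x = -50 and +50 mm, y = 0. Origin: centre of its underside, on the bench. A gauge is home when its shoulder plate lies on the rack top (gauge origin at z = 60 mm). Either gauge may hang in either slot
- vise: fixed vise: grey base 100 (x) x 220 (y) x 20 mm, dark steel jaws 80 mm wide (x), tops at z = 70 mm. Origin: centre of the base's underside, on the bench. The fixed jaw (42 mm thick, gears on its outer end) has its face at y = -60 mm, looking to +y; the gap runs from y = -60 mm to y = -60 mm + jaw value, open at top and ends, floor at z = 20 mm
- jaw (a joint): gap between the two jaw faces, m: the moving jaw (36 mm thick) slides along the vise's y; 0 is shut, 0.03 fully open. It starts between 0.017 and 0.024 and stays where it is left (8 N friction).
- jaw_tab (a point): middle of the top edge of the upright steel tab by which the moving jaw is slid: 50 wide (vise x), 14 thick (vise y), 45 mm tall, top 75 mm above the bench, centred 110 mm behind the moving jaw's face (towards the vise's +y). Moving it to the vise's -y closes the gap
- brush: bystander: brush 150 mm long lying on the bench, usually between rack and vise; leave alone
- ink_tin: bystander: round dark tin, 80 mm wide, 22 mm high; leave alone
- stone_blank: bystander: upright square stone seal blank 30 x 30 x 80 mm, origin centre of underside; leave alone
- wood_blank: bystander: wooden seal blank lying, 80 x 32 x 32 mm; leave alone
- jar: bystander: clear jar 52 mm wide, 75 mm high, orange cap; leave alone
- scraper: bystander: engraving tool like a screwdriver, 150 mm long, lying; leave alone
- stamp_pad: bystander: grey stamp pad 110 x 75 x 20 mm; leave alone
Mind the look-alikes: they are no part of the job. Leave any blue or yellow look-alike of the rack alone.

How it is judged (in metres and radians):
On the way, in this order (a step that is already met when the one before it is completed fails the run):
1. the broad gauge stands by itself in the still open gap between the vise jaws, shoulder plate down on the jaw tops, about midway along the jaws (z of broad_gauge in the frame of vise between 0.066 and 0.0735 m and x of broad_gauge in the frame of vise between -0.016 and 0.016 m and y of broad_gauge in the frame of vise between -0.06 and -0.036 m and angle between broad_gauge's own z axis and vertical below 0.1 rad and angle between the y axis of broad_gauge and the y axis of vise, either way round below 0.2 rad and contact force between the fingers and broad_gauge below 0.3 N and value of joint jaw above 0.012 m), for 0.2 s.
2. the moving jaw is slid up snug against the blade, with the gauge still fully down in the gap (z of broad_gauge in the frame of vise between 0.066 and 0.0735 m and x of broad_gauge in the frame of vise between -0.016 and 0.016 m and y of broad_gauge in the frame of vise between -0.06 and -0.036 m and angle between broad_gauge's own z axis and vertical below 0.1 rad and angle between the y axis of broad_gauge and the y axis of vise, either way round below 0.2 rad and value of joint jaw between 0.006 and 0.0098 m), for 0.2 s.
At the end, for the whole second after the job is handed in: the broad gauge is back home in the rack slot it came from (within 12 mm of where it started, shoulder plate within 3 mm of the rack top, upright within 0.08 rad, at rest) and the vise jaws are left standing 5.5 to 11 mm apart (the 8 mm blade) (value of joint jaw between 0.0055 and 0.011 m and distance of broad_gauge from where it was at the start of the episode below 0.012 m and z of broad_gauge in the frame of rack between 0.057 and 0.063 m and angle between broad_gauge's own z axis and vertical below 0.08 rad and angle between the y axis of broad_gauge and the y axis of rack, either way round below 0.3 rad and linear speed of broad_gauge below 0.02 m/s); the robot touches nothing.
It fails at once if the narrow gauge is moved by more than 15 mm (distance of narrow_gauge from where it was at the start of the episode above 0.015 m).
It fails at once if a bystander on the bench is moved by more than 30 mm (distance of any of brush, ink_tin, stone_blank, wood_blank, jar, scraper, stamp_pad from where it was at the start of the episode above 0.03 m).
It also fails if it takes over 58 s, if anything falls off the work surface, if the arm or the gripper's body presses on something with over 40 N, if the wrist force passes 120 N, or if a joint passes its speed limit or range.

### The arm

A 6-joint arm with a two-finger parallel gripper is mounted at the origin on the work surface. World frame = base frame: x ahead of the robot, y to its left, z up, the work surface at z = 0. Lengths are in mm, angles in rad, forces in N, time in s.
With the tool pointing down it reaches from about 300 to 875 mm from the base axis. Payload 6.4 kg.
Tool frame: the origin (TCP) lies at the very end of the fingers, on their centre line; the grasp point (between the pads) lies 19 mm behind it (manip.grip_point_offset is the z of the grasp point in the tool frame, in mm); z points along the fingers, y is the line along which they close (so a half turn about z gives the same grasp; the last joint's range is limited). The gripper opens to 85 mm and grips with 20 to 120 N. Pads are 22 mm wide; open, the fingers measure 114 mm over their backs; the gripper's body (76 mm by 85 mm) begins 54 mm behind the grasp point. The pads swing forward as they close: fully open they stand 13 mm farther back than shut.
Start: joints at [1.144, 0.181, 1.607, -0, 1.354, -0.206], TCP at [125.918, 561.058, 231.288] pointing down, gripper open.
Joint ranges: [-2.99, 2.99], [-0.89, 2.07], [0.3, 2.58], [-1.14, 4.28], [0, 2.63], [-3.12, 3.12]. Speed limits (rad/s): [2.57, 2.57, 3.01, 3.14, 3.14, 3.14].

### API

Orientations are given as a 3x3 rotation matrix whose columns are the frame's x, y, z axes.
In Python, from plant import sensors, eyes, sign_off, manip gives the robot as it stands.
- The arm moves only by the tool send_rows, never from a script. Its argument "increments" is a list of rows, each an object of numbers: "x", "y", "z": the shift along the tool's x, y, z normalised to -1 to 1, where 1 is 0.3 m; "twist": the turn about the tool's z normalised to -1 to 1, where 1 is 2 pi rad. In form: [{"x": .., "y": .., "z": .., "twist": ..}, ...]. A call has 1 to 10 rows; each row is the pose to reach, as a shift and turn from the pose commanded when the call began, along the tool's axes at that moment, turning the shorter way round; what a row does not reach only later rows make up. A row lasts 1/12 s, in which the tool goes at most 41.7 mm and 7.16 degrees, less where a joint would pass 70% of its speed; a pose out of reach is approached as far as the arm can. A call with a number of a shift or a turn outside -1 to 1 is refused whole. A call with a gripper value outside its range is refused whole. "grip" is the opening, from 0 (shut) to 1 (fully open), set as the call begins (left out, the last holds). The fingers move at their own pace and stop on an object; "squeeze" is the grip in N (left out, the last holds). Time passes only in rows, so rows that repeat a pose let the fingers close. It gives the time, the measured TCP pose, the force, the opening and the grip force at its end, in the units of the state.
- sensors.get_obs(): the state, without advancing time (a new reading comes with each control period).
- eyes.camera(name): name is "scene" or "top" or "wrist"; returns the picture (400x640x3 uint8, blue, green, red); there is no depth.
- eyes.calibration(name): a dict with "mtx" (3x3 intrinsics, pixels), "eye" and "orientation" of the camera in the world; the wrist camera has in their place "T_tool_cam" (4x4, takes a point from camera to tool coordinates, whose origin is the TCP and whose axes are the flange's). Camera axes: x right, y up, looking along -z (the intrinsics and any distortion apply to the point x, -y, -z); pixel columns grow to the right and rows downward; lengths in mm; the calibration is good to about 2 mm. A picture is of the moment at which its call begins: read the wrist's pose just before it. calibration takes no time and is no camera call.
- sign_off(): hands the job in; it is judged then, once.
Trained networks look in the newest picture that a camera, given by its name, has taken for a name from the list of things; names that differ only in an ending like _2 or _b are one class to them, and where a whole thing is asked for, a point or a joint stands for the part that bears it (a point fixed in the world has none). Each returns a list of dicts, best first, with "confidence" (0 to 1); they miss things now and then, are a little off and sometimes report something else, mostly with a low value. They report only what shows in the picture. A call takes as long as a camera call. They do not tell look-alikes from the thing itself.
- eyes.find_in(camera, target): "position" ([x, y, z] in mm, in the coordinates of the camera as it stood for that picture, good to about 4 mm: the middle of the surface that is visible of it).
- eyes.trace(camera, target): "region" (400x640 bool, what is visible of it).
- eyes.landmark_of(camera, target): "position" ([x, y, z] in mm, in the coordinates of the camera as it stood for that picture, good to about 4 mm: a listed point, or the origin of a listed thing).
The state is a dict: "t": time; "joint_positions": joint angles; "qd": joint speeds; "joint_torque": joint torques, N m; "eef_pos": TCP position; "tool_rot": TCP orientation; "contact_force": force on the tool from outside, world axes, zero at the start; "moment": the same for the moment, N m; "finger_gap": opening from 0.0 (shut) to 1.0 (fully open); "finger_force": force on a finger pad.
Only numpy, scipy, OpenCV 4.12 (cv2) and the standard library are available. Lean on these libraries where they do the work, as an engineer would, in place of code of your own. Each camera call takes 0.05 s, during which the arm holds its last target. There are 200 camera calls.

## Working session

There is one attempt and no reset: what is moved stays moved. The work goes in short steps, Python scripts to look and compute and a tool call to move; the robot and the scene stay as the last step left them, time stands still between calls to the robot, and variables do not carry over. Pictures are saved under pics/ and viewed, at most 10 in all, crops included, and the job is handed in when it is done.

Besides the shell and the picture viewer there is one more tool, called as name([rows], argument=value, ...), one row to a line, values as JSON. send_rows: Moves the arm, as the interface text tells. Scaled input: -1 to 1 covers 0.3 m each way for a shift and 2 pi rad each way for a turn. Its arguments: {"type":"object","properties":{"increments":{"type":"array","items":{"type":"object","properties":{"x":{"type":"number"},"y":{"type":"number"},"z":{"type":"number"},"twist":{"type":"number"}}}},"grip":{"type":"number"},"squeeze":{"type":"number"}},"required":["increments"]}

```bash
mkdir -p pics; ls; cat > h.py <<'E'
import numpy as np, cv2
from plant import sensors, eyes, manip
def cam(name):
    c=eyes.calibration(name)
    if 'T_tool_cam' in c:
        o=sensors.get_obs(); T=np.eye(4); T[:3,:3]=o['tool_rot']; T[:3,3]=o['eef_pos']
        W=T@np.array(c['T_tool_cam']); return np.array(c['mtx']),W[:3,:3],W[:3,3],c
    return np.array(c['mtx']),np.array(c['orientation']),np.array(c['eye']),c
def w(C,p): return C[1]@np.array(p)+C[2]
def proj(C,P):
    q=(np.atleast_2d(P)-C[2])@C[1]; q=q*[1,-1,-1]; u=q@C[0].T; return u[:,:2]/u[:,2:]
def ray(C,uv,z):
    d=C[1]@(np.linalg.inv(C[0])@[uv[0],uv[1],1]*[1,-1,-1]); return C[2]+d*(z-C[2][2])/d[2]
E
python3 - <<'E'
from h import *
np.set_printoptions(precision=1,suppress=True)
print(manip.grip_point_offset,sensors.get_obs())
for n in ['top','scene']:
    C=cam(n); print(n,C[2],C[3].keys()); im=eyes.camera(n); cv2.imwrite(f'pics/{n}0.png',im)
    for t in ['broad_gauge','narrow_gauge','rack','vise','jaw_tab','brush','ink_tin','stone_blank','jar']:
        for f in (eyes.landmark_of,):
            for d in f(n,t)[:3]:
                P=w(C,d['position']); print(t,round(d['confidence'],2),P,proj(C,P)[0])
E
```

```text
pics
-18.700000000000003 {'t': 0.0, 'joint_positions': array([ 1.1,  0.2,  1.6, -0. ,  1.4, -0.2]), 'qd': array([-0.,  0., -0.,  0.,  0.,  0.]), 'joint_torque': array([ -0. , -44.5, -35.1,  -0. ,   0. ,  -0. ]), 'eef_pos': array([125.7, 560.5, 230.4]), 'tool_rot': array([[-1. ,  0.2, -0. ],
       [ 0.2,  1. , -0. ],
       [ 0. , -0. , -1. ]]), 'contact_force': array([-0.5,  0.2, -0.5]), 'moment': array([ 0. , -0.1,  0. ]), 'finger_force': 0.0, 'finger_gap': 1.001962243246318}
top [ 371.2   13.8 1071.8] dict_keys(['mtx', 'eye', 'orientation'])
broad_gauge 0.63 [553.5 184.6  57.8] [250.9 180.1]
broad_gauge 0.39 [ 521.1 -454.5   -1. ] [478.3 198. ]
narrow_gauge 0.57 [448.8 176.9  61.3] [252.3 219.2]
rack 0.98 [224.6 274.8  -2.2] [217.1 303. ]
rack 0.86 [501.9 184.4   0.2] [253.7 201.9]
rack 0.85 [349.4 -45.5   1.8] [335.3 257.5]
vise 0.63 [ 549.9 -228.9    0.5] [399.9 187. ]
jaw_tab 0.84 [ 558.8 -154.6   75.2] [378.3 178.7]
brush 0.84 [574.5  -4.   -0.3] [321.1 177.4]
brush 0.31 [503.7 184.    0.3] [253.9 201.3]
ink_tin 0.9 [722.4  36.9   0.3] [307.5 126.7]
ink_tin 0.22 [736.2 -89.9  
[... 187 characters left out ...]
broad_gauge 0.97 [554.9 187.7  56.9] [385.7 176.9]
broad_gauge 0.33 [570.9  -0.2   2.4] [347.  228.7]
narrow_gauge 0.54 [450.6 176.3  59.7] [353.2 164.2]
rack 0.92 [499.3 182.    2.5] [366.7 186. ]
rack 0.73 [351.4 -48.2   0.4] [273.8 202.6]
rack 0.7 [ 211.9 -274.     1.2] [173.4 220.9]
vise 0.6 [ 549.1 -227.4   -1.8] [275.2 277.9]
vise 0.42 [572.8  -3.1  -2.2] [346.8 231. ]
vise 0.18 [749.6 256.4  -4.8] [458.5 212. ]
jaw_tab 0.34 [495.7 452.9  -2.1] [413.7 151.1]
brush 0.85 [573.9  -4.    0.1] [347.  230.7]
ink_tin 0.66 [732.8 -88.7  -2.9] [380.  284.5]
stone_blank 0.84 [735.8 -87.3  -3. ] [381.6 284.8]
jar 0.79 [ 703.5 -291.2   -1.4] [306.2 339.3]
jar 0.73 [494.8 453.9   1.3] [413.8 150. ]
```

```bash
python3 - <<'E'
import cv2
im=cv2.imread('pics/top0.png'); cv2.imwrite('pics/top0c.png',cv2.resize(im[80:320,190:510],None,fx=2.5,fy=2.5,interpolation=cv2.INTER_CUBIC))
im=cv2.imread('pics/scene0.png'); cv2.imwrite('pics/scene0c.png',cv2.resize(im[110:380,150:510],None,fx=2.2,fy=2.2,interpolation=cv2.INTER_CUBIC))
E
```

```text
(no output)
```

View pics/top0c.png

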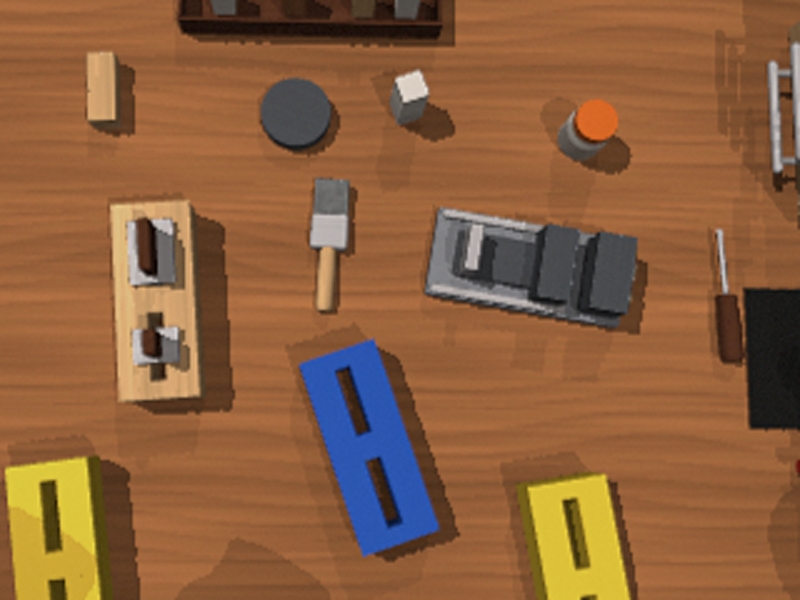

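View pics/scene0c.png

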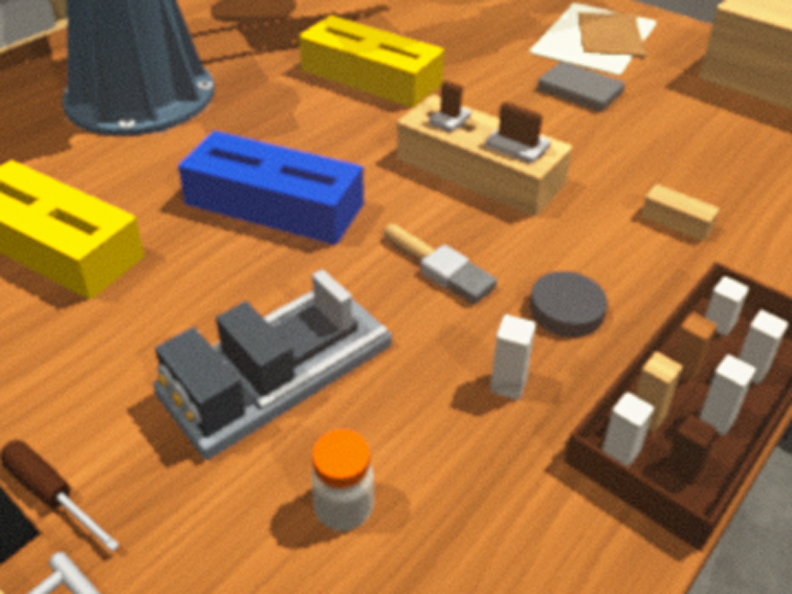

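The wooden rack is at left in the top view. The upper gauge, at full-image pixel (252,180), has the wide handle and plate, so it is the broad one. The one at (252,219) is narrow. The blue and yellow blocks are look-alikes. The vise's fixed jaw, with the gears, is at right (-y) and its tab is at left (430→379,178).

```bash
python3 - <<'E'
from h import *
np.set_printoptions(precision=1,suppress=True)
C=cam('top'); f=lambda u,v,z:ray(C,(190+u/2.5,80+v/2.5),z)
r=[f(*p,60) for p in [(110,204),(190,200),(201,397),(118,402)]]; print('rack',np.mean(r,0)); 
for a,b in ((0,3),(1,2)): d=r[a]-r[b]; print(np.degrees(np.arctan2(d[1],d[0])),np.linalg.norm(d))
v=[f(*p,20) for p in [(440,208),(427,294),(610,327)]]; print(v); d=v[1]-v[2]; print('vise -x of y', np.degrees(np.arctan2(-d[0],d[1])))
d=v[0]-v[1];print(np.degrees(np.arctan2(d[1],d[0])))
o=sensors.get_obs();print(np.round(o['tool_rot'],3)); print(np.array(eyes.calibration('wrist')['T_tool_cam']),eyes.calibration('wrist')['mtx'])
E
python3 - <<'E'
import cv2
im=cv2.imread('pics/top0.png'); cv2.imwrite('pics/g.png',cv2.resize(im[155:245,225:285],None,fx=6,fy=6,interpolation=cv2.INTER_CUBIC))
E
```

```text
rack [500.2 179.8  60. ]
4.429165659786783 211.57865187565858
4.70393204868159 211.3689520421694
[array([ 613. , -129.5,   20. ]), array([ 515.2, -114.5,   20. ]), array([ 480.6, -318.8,   20. ])]
vise -x of y -9.591346026854152
-8.700881760318977
[[-1.   0.2  0. ]
 [ 0.2  1.   0. ]
 [ 0.   0.  -1. ]]
[[   0.     1.     0.3   76.2]
 [   1.    -0.    -0.     0.1]
 [  -0.     0.3   -1.  -143. ]
 [   0.     0.     0.     1. ]] [[280.    0.  318.4]
 [  0.  280.  195.2]
 [  0.    0.    1. ]]
```

View pics/g.png

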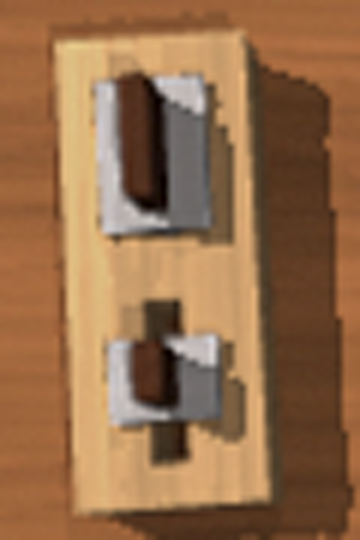

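The crop confirms the upper gauge, with the full-width plate and handle, is the broad one. The lower plate leaves the slot ends showing, so that one is narrow.

```bash
cat >> h.py <<'E'
# reference = commanded pose, approximated by the measured one; yaw = world angle of closing axis minus 90deg
def plan(P,yaw):
    o=sensors.get_obs(); R=np.array(o['tool_rot']); d=R.T@(np.array(P)-o['eef_pos'])/300
    cur=np.degrees(np.arctan2(-R[0,1],R[1,1])); t=-((yaw-cur+90)%180-90)/360
    print('t',round(o['t'],2),'pos',np.round(o['eef_pos'],1),'yaw',round(cur,2),'rows xyz',np.round(d,4),'twist',round(t,4),'F',np.round(o['contact_force'],1)); 
E
python3 -c "
from h import *
plan((550,184,200),4.5)"
```

```text
t 1.0 pos [125.9 561.1 231.3] yaw -12.65 rows xyz [-1.6545 -0.9169  0.1043] twist -0.0476 F [ 0.5  0.3 -0.4]
```

send_rows([
  {"x": -0.99,"y": -0.549,"z": 0.06,"twist": -0.0476},
  {"x": -0.99,"y": -0.549,"z": 0.06,"twist": -0.0476},
  {"x": -0.99,"y": -0.549,"z": 0.06,"twist": -0.0476},
  {"x": -0.99,"y": -0.549,"z": 0.06,"twist": -0.0476},
  {"x": -0.99,"y": -0.549,"z": 0.06,"twist": -0.0476},
  {"x": -0.99,"y": -0.549,"z": 0.06,"twist": -0.0476},
  {"x": -0.99,"y": -0.549,"z": 0.06,"twist": -0.0476},
  {"x": -0.99,"y": -0.549,"z": 0.06,"twist": -0.0476},
  {"x": -0.99,"y": -0.549,"z": 0.06,"twist": -0.0476},
], grip=1, squeeze=40)

```text
t: 1.75
eef_pos: [383.2, 331.9, 213.3]
tool_rot: [[-0.997, -0.075, 0.002], [-0.075, 0.997, -0.001], [-0.002, -0.001, -1.0]]
contact_force: [0.3, 0.4, -0.0]
finger_gap: 0.995
finger_force: 0.0
```

```bash
python3 -c "
from h import *
plan((550,184,200),4.5)"
```

```text
t 1.75 pos [383.2 331.9 213.3] yaw 4.27 rows xyz [-0.5178 -0.5329  0.0458] twist -0.0006 F [ 0.3  0.4 -0. ]
```

send_rows([
  {"x": -0.515,"y": -0.533,"z": 0.04},
  {"x": -0.515,"y": -0.533,"z": 0.04},
  {"x": -0.515,"y": -0.533,"z": 0.04},
  {"x": -0.515,"y": -0.533,"z": 0.04},
  {"x": -0.515,"y": -0.533,"z": 0.04},
  {"x": -0.515,"y": -0.533,"z": 0.04},
  {"x": -0.515,"y": -0.533,"z": 0.04},
  {"x": -0.515,"y": -0.533,"z": 0.04},
])

```text
invalid input
```

```bash
python3 - <<'E'
from h import *
np.set_printoptions(precision=1,suppress=True)
C=cam('wrist'); im=eyes.camera('wrist'); 
for t in ['broad_gauge','narrow_gauge','rack']:
    for d in eyes.landmark_of('wrist',t)[:2]: P=w(C,d['position']);print(t,round(d['confidence'],2),P,proj(C,P)[0])
# predicted handle-top outline
a=np.radians(4.5);R=np.array([[np.cos(a),-np.sin(a),0],[np.sin(a),np.cos(a),0],[0,0,1]])
B=np.array([550,184,60])
for pts,c in (([(27,7,55),(-27,7,55),(-27,-7,55),(27,-7,55)],(0,255,0)),([(34,24,10),(-34,24,10),(-34,-24,10),(34,-24,10)],(255,0,255))):
    q=proj(C,(R@np.array(pts,float).T).T+B); print(q); cv2.polylines(im,[np.int32(q*8)],True,c,1,shift=3)
cv2.imwrite('pics/w1.png',im); plan((550,184,150),4.5)
E
```

```text
broad_gauge 0.72 [502.5 181.1   0.8] [205.5 242.6]
narrow_gauge 0.66 [453.7 180.6  64.7] [181.4 230.2]
rack 0.71 [226.3 272.6  -0.6] [276.4  26.3]
rack 0.69 [502.5 184.1  -1.8] [208.3 241.8]
[[179.8 351.8]
 [171.8 311.4]
 [158.4 311.4]
 [167.1 351.8]]
[[210.9 326.3]
 [204.  280. ]
 [163.7 280.1]
 [172.9 326.3]]
t 1.95 pos [379.5 335.3 213.3] yaw 4.41 rows xyz [-0.5 -0.5  0.2] twist -0.0002 F [-0.2 -1.   0.1]
```

View pics/w1.png

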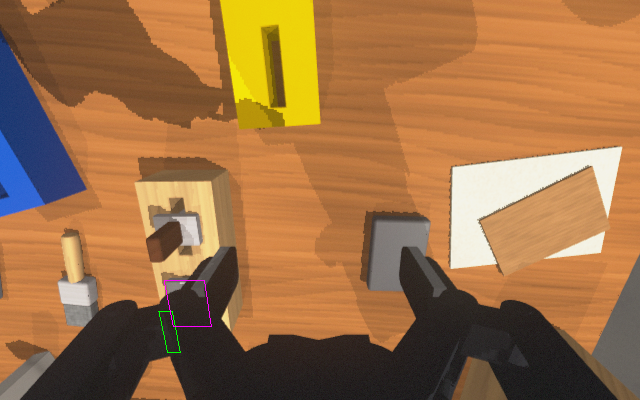

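The view is from between the start and the rack: the wooden rack is at (185,240) with the narrow gauge at (180,235), and the broad gauge is hidden under the left finger. The last move was refused as invalid, possibly because twist was missing, so I'll send it again with all fields.

send_rows([
  {"x": -0.5,"y": -0.5,"z": 0.04,"twist": 0},
  {"x": -0.5,"y": -0.5,"z": 0.04,"twist": 0},
  {"x": -0.5,"y": -0.5,"z": 0.04,"twist": 0},
  {"x": -0.5,"y": -0.5,"z": 0.04,"twist": 0},
  {"x": -0.5,"y": -0.5,"z": 0.04,"twist": 0},
  {"x": -0.5,"y": -0.5,"z": 0.04,"twist": 0},
  {"x": -0.5,"y": -0.5,"z": 0.04,"twist": 0},
  {"x": -0.5,"y": -0.5,"z": 0.04,"twist": 0},
])

```text
t: 2.62
eef_pos: [539.8, 198.9, 201.0]
tool_rot: [[-0.997, -0.079, -0.001], [-0.079, 0.997, 0.001], [0.001, 0.001, -1.0]]
contact_force: [0.3, 0.1, 0.5]
finger_gap: 0.998
finger_force: 0.0
```

```bash
cat > look.py <<'E'
from h import *
import sys
np.set_printoptions(precision=1,suppress=True)
def Rz(d): a=np.radians(d); return np.array([[np.cos(a),-np.sin(a),0],[np.sin(a),np.cos(a),0],[0,0,1]])
def rect(x0,x1,y0,y1,z): return np.array([(x1,y1,z),(x0,y1,z),(x0,y0,z),(x1,y0,z)],float)
def draw(C,im,B,yaw,rects):
    for r,c in rects:
        q=proj(C,(Rz(yaw)@r.T).T+B); cv2.polylines(im,[np.int32(q*8)],True,c,1,shift=3)
G,M,Y=(0,255,0),(255,0,255),(0,255,255)
gauge=[(rect(-27,27,-7,7,55),G),(rect(-34,34,-24,24,10),M)]
E
python3 - <<'E'
from look import *
C=cam('wrist'); im=eyes.camera('wrist'); cv2.imwrite('pics/w2raw.png',im)
for t in ['broad_gauge','rack']:
    for d in eyes.landmark_of('wrist',t)[:2]: P=w(C,d['position']);print(t,round(d['confidence'],2),P,proj(C,P)[0])
draw(C,im,np.array([550,184,60]),4.5,gauge); draw(C,im,np.array([500,180,0]),4.5,[(rect(-105,105,-42,42,60),Y)])
cv2.imwrite('pics/w2.png',im); plan((550,184,150),4.5)
E
```

```text
broad_gauge 0.58 [555.6 187.7  59.1] [306.7 195.5]
rack 0.66 [502.6 182.6   0.4] [307.2 138.9]
t 2.77 pos [539.5 199.3 201.4] yaw 4.64 rows xyz [-0.  -0.1  0.2] twist 0.0004 F [ 0.1 -0.4 -0.2]
```

View pics/w2.png

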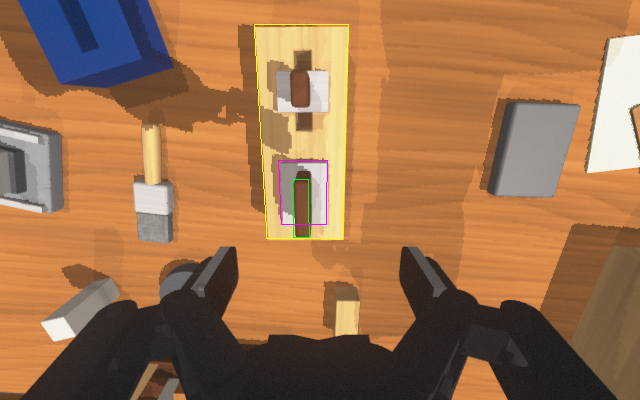

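The overlay fits: rack outline (255–349, 25–240), broad plate (279–328, 160–224), handle (295–311, 178–237). That puts the gauge at about (550,184) with yaw 4.5°. Next I move in and grasp.

```bash
python3 -c "
from h import *
np.set_printoptions(precision=5,suppress=True)
plan((550,184,78),4.5);o=sensors.get_obs();print(o['tool_rot'].T@(np.array([550,184,78])-o['eef_pos'])/300)"
```

```text
t 2.77 pos [539.5 199.3 201.4] yaw 4.64 rows xyz [-0.0308 -0.054   0.4114] twist 0.0004 F [ 0.1 -0.4 -0.2]
[-0.0308  -0.05395  0.41137]
```

send_rows([
  {"x": -0.031,"y": -0.054,"z": 0.1,"twist": 0},
  {"x": -0.031,"y": -0.054,"z": 0.2,"twist": 0},
  {"x": -0.031,"y": -0.054,"z": 0.3,"twist": 0},
  {"x": -0.031,"y": -0.054,"z": 0.37,"twist": 0},
  {"x": -0.031,"y": -0.054,"z": 0.41,"twist": 0},
  {"x": -0.031,"y": -0.054,"z": 0.41,"twist": 0},
  {"x": -0.031,"y": -0.054,"z": 0.41,"twist": 0},
])

```text
t: 3.35
eef_pos: [551.1, 182.9, 78.7]
tool_rot: [[-0.997, -0.079, -0.0], [-0.079, 0.997, 0.0], [0.0, 0.0, -1.0]]
contact_force: [0.2, 0.2, 1.3]
finger_gap: 1.0
finger_force: 0.0
```

```bash
python3 -c "
from h import *
plan((550,184,78),4.5)"
```

```text
t 3.35 pos [551.1 182.9  78.7] yaw 4.56 rows xyz [0.0035 0.004  0.0022] twist 0.0002 F [0.2 0.2 1.3]
```

send_rows([
  {"x": 0,"y": 0.003,"z": 0,"twist": 0},
  {"x": 0,"y": 0.003,"z": 0,"twist": 0},
  {"x": 0,"y": 0.003,"z": 0,"twist": 0},
  {"x": 0,"y": 0.003,"z": 0,"twist": 0},
  {"x": 0,"y": 0.003,"z": 0,"twist": 0},
  {"x": 0,"y": 0.003,"z": 0,"twist": 0},
  {"x": 0,"y": 0.003,"z": 0,"twist": 0},
  {"x": 0,"y": 0.003,"z": 0,"twist": 0},
], grip=0, squeeze=40)

```text
t: 4.02
eef_pos: [551.8, 183.2, 78.9]
tool_rot: [[-0.997, -0.078, 0.001], [-0.078, 0.997, 0.0], [-0.001, 0.0, -1.0]]
contact_force: [-0.5, 1.7, 4.2]
finger_gap: 0.159
finger_force: 40.3
```

send_rows([
  {"x": 0,"y": 0,"z": -0.05,"twist": 0},
  {"x": 0,"y": 0,"z": -0.12,"twist": 0},
  {"x": 0,"y": 0,"z": -0.22,"twist": 0},
  {"x": 0,"y": 0,"z": -0.32,"twist": 0},
  {"x": 0,"y": 0,"z": -0.4,"twist": 0},
  {"x": 0,"y": 0,"z": -0.4,"twist": 0},
])

```text
t: 4.52
eef_pos: [554.1, 183.2, 203.4]
tool_rot: [[-0.997, -0.078, 0.008], [-0.078, 0.997, 0.001], [-0.008, 0.0, -1.0]]
contact_force: [0.9, -0.1, -2.3]
finger_gap: 0.159
finger_force: 39.6
```

```bash
python3 -c "
from h import *
plan((551.8,183.2,200),4.5); plan((530,-90,210),-9)"
```

```text
t 4.52 pos [554.1 183.2 203.4] yaw 4.49 rows xyz [0.0079 0.0005 0.0113] twist -0.0 F [ 0.9 -0.1 -2.3]
t 4.52 pos [554.1 183.2 203.4] yaw 4.49 rows xyz [ 0.1513 -0.9017 -0.0233] twist 0.0375 F [ 0.9 -0.1 -2.3]
```

send_rows([
  {"x": 0.15,"y": -0.99,"z": -0.08,"twist": 0.0375},
  {"x": 0.15,"y": -0.99,"z": -0.08,"twist": 0.0375},
  {"x": 0.15,"y": -0.99,"z": -0.08,"twist": 0.0375},
  {"x": 0.15,"y": -0.99,"z": -0.08,"twist": 0.0375},
  {"x": 0.15,"y": -0.99,"z": -0.08,"twist": 0.0375},
  {"x": 0.15,"y": -0.99,"z": -0.08,"twist": 0.0375},
  {"x": 0.15,"y": -0.99,"z": -0.08,"twist": 0.0375},
  {"x": 0.15,"y": -0.99,"z": -0.08,"twist": 0.0375},
  {"x": 0.15,"y": -0.99,"z": -0.08,"twist": 0.0375},
  {"x": 0.15,"y": -0.99,"z": -0.08,"twist": 0.0375},
])

```text
t: 5.35
eef_pos: [528.7, -116.7, 220.4]
tool_rot: [[-0.987, 0.159, -0.003], [0.159, 0.987, 0.002], [0.003, 0.001, -1.0]]
contact_force: [-0.4, 0.5, -4.9]
finger_gap: 0.155
finger_force: 41.0
```

```bash
cat >> look.py <<'E'
def vrects(g): return [(rect(-50,50,-110,110,20),Y),(rect(-40,40,-102,-60,70),G),(rect(-40,40,-60+g,-24+g,70),M),(rect(-25,25,43+g,57+g,75),Y)]
E
python3 - <<'E'
from look import *
C=cam('wrist'); im=eyes.camera('wrist'); cv2.imwrite('pics/w3raw.png',im); np.savez('C3.npz',K=C[0],R=C[1],t=C[2])
for t in ['broad_gauge','vise','jaw_tab']:
    for d in eyes.landmark_of('wrist',t)[:2]: P=w(C,d['position']);print(t,round(d['confidence'],2),P,proj(C,P)[0])
draw(C,im,np.array([549.5,-228,0]),-9.2,vrects(20))
cv2.imwrite('pics/w3.png',im); plan((541,-277,210),-9.2)
E
```

```text
broad_gauge 0.68 [ 531.3 -118.7  200.9] [315.5 236. ]
vise 0.73 [ 549.  -229.6    6.5] [236.9 196. ]
vise 0.38 [743.4 255.9  -1.2] [587.2 267.8]
jaw_tab 0.64 [ 567.9 -159.    74.1] [286.  220.7]
t 5.55 pos [ 529.5 -115.   221.5] yaw -8.9 rows xyz [-0.1 -0.5  0. ] twist 0.0008 F [ 0.   0.1 -4.1]
```

View pics/w3.png

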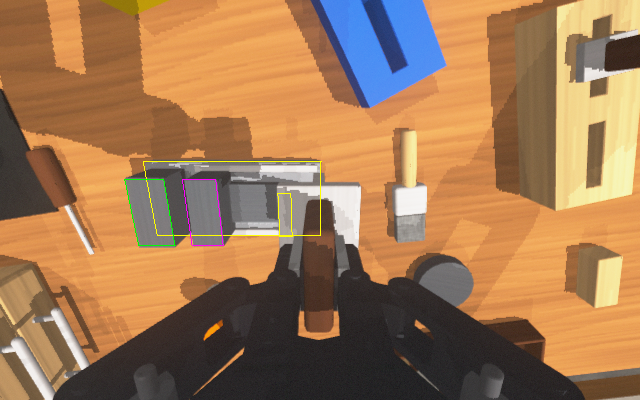

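The wrist view shows the vise at left: fixed jaw top (126–175,178–246), moving jaw top (183–224,178–246). My model overlays well. I'll enlarge it for the gap.

```bash
python3 - <<'E'
from look import *
im=cv2.imread('pics/w3raw.png')[150:260,110:310]
cv2.imwrite('pics/w3c.png',cv2.resize(im,None,fx=4,fy=4,interpolation=cv2.INTER_CUBIC))
g=cv2.cvtColor(im,cv2.COLOR_BGR2GRAY)
for r in (195,205,215,225,235): print(r,list(g[r-150,10:125]))
E
```

```text
195 [np.uint8(165), np.uint8(167), np.uint8(170), np.uint8(169), np.uint8(169), np.uint8(168), np.uint8(171), np.uint8(167), np.uint8(137), np.uint8(131), np.uint8(125), np.uint8(126), np.uint8(123), np.uint8(123), np.uint8(126), np.uint8(125), np.uint8(125), np.uint8(125), np.uint8(126), np.uint8(127), np.uint8(124), np.uint8(126), np.uint8(127), np.uint8(128), np.uint8(127), np.uint8(123), np.uint8(123), np.uint8(125), np.uint8(128), np.uint8(127), np.uint8(127), np.uint8(126), np.uint8(129), np.uint8(126), np.uint8(123), np.uint8(125), np.uint8(124), np.uint8(124), np.uint8(126), np.uint8(127), np.uint8(125), np.uint8(126), np.uint8(124), np.uint8(124), np.uint8(127), np.uint8(125), np.uint8(112), np.uint8(75), np.uint8(80), np.uint8(80), np.uint8(80), np.uint8(79), np.uint8(80), np.uint8(77), np.uint8(77), np.uint8(77), np.uint8(80), np.uint8(79), np.uint8(78), np.uint8(79), np.uint8(80), np.uint8(79), np.uint8(80), np.uint8(77), np.uint8(54), np.uint8(64), np.uint8(97), np.uint8(121), np.uint8(122), np.uint8(119), np.uint8(123), np.uint8(122), np.uint8(125), np.uint8(123), np.ui
[... 6703 characters left out ...]
4), np.uint8(157), np.uint8(158), np.uint8(159), np.uint8(155), np.uint8(121), np.uint8(125), np.uint8(125), np.uint8(125), np.uint8(124), np.uint8(124), np.uint8(126), np.uint8(125), np.uint8(124), np.uint8(123), np.uint8(123), np.uint8(125), np.uint8(122), np.uint8(121), np.uint8(126), np.uint8(125), np.uint8(127), np.uint8(128), np.uint8(127), np.uint8(126), np.uint8(123), np.uint8(123), np.uint8(125), np.uint8(128), np.uint8(128), np.uint8(126), np.uint8(123), np.uint8(124), np.uint8(125), np.uint8(125), np.uint8(118), np.uint8(81), np.uint8(81), np.uint8(80), np.uint8(84), np.uint8(81), np.uint8(81), np.uint8(82), np.uint8(97), np.uint8(143), np.uint8(200), np.uint8(200), np.uint8(200)]
```

View pics/w3c.png

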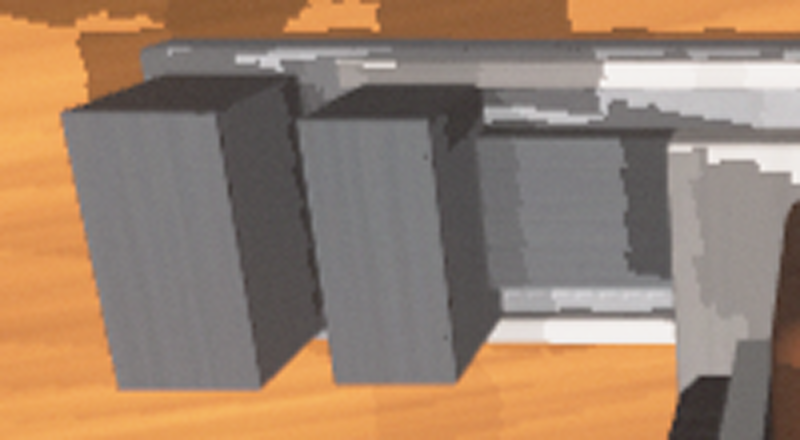

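The crop shows the gap clearly: fixed-jaw inner edge at columns 166→173 and moving-jaw near edge at 186→192 (full image, rows 195–235). I'll convert these.

```bash
python3 - <<'E'
from look import *
d=np.load('C3.npz'); C=(d['K'],d['R'],d['t'])
rows=[195,205,215,225,235]
E={'fo':[128,130.3,132.5,134.8,137],'ff':[166.8,168.3,170,171.7,173.3],'mf':[186.2,187.7,189,190.6,191.9],'mo':[218.3,219.5,221,222,222.7]}
for k,c in E.items():
    P=np.array([ray(C,(u+.0,v),70) for u,v in zip(c,rows)]); s,b=np.polyfit(P[:,0],P[:,1],1); print(k,'yaw',np.degrees(np.arctan(s)),'y@541',s*541.5+b)
for uv in [(126,177.5),(165,178),(175,246.5),(139.5,247),(184.5,179.5),(217,179.5),(224,246),(193.5,246)]: print(uv,ray(C,uv,70))
plan((541,-277,210),-9.2)
E
```

```text
fo yaw -8.51908893336754 y@541 -329.3603640436863
ff yaw -9.463540594734702 y@541 -286.85696199326037
mf yaw -9.415504512551673 y@541 -265.1920190078979
mo yaw -9.087382889378452 y@541 -229.28808605754847
(126, 177.5) [ 492.8 -320.    70. ]
(165, 178) [ 500.  -278.8   70. ]
(175, 246.5) [ 580.8 -293.6   70. ]
(139.5, 247) [ 574.8 -334.6   70. ]
(184.5, 179.5) [ 504.9 -258.6   70. ]
(217, 179.5) [ 510.5 -224.    70. ]
(224, 246) [ 589.2 -237.1   70. ]
(193.5, 246) [ 583.6 -272.2   70. ]
t 5.55 pos [ 529.5 -115.   221.5] yaw -8.9 rows xyz [-0.1 -0.5  0. ] twist 0.0008 F [ 0.   0.1 -4.1]
```

```bash
sed -i "s/np.round(d,4)/[float(round(v,4)) for v in d]/" h.py; python3 -c "
from h import *
plan((542.5,-276,160),-9.2)"
```

```text
t 5.55 pos [ 529.5 -115.   221.5] yaw -8.9 rows xyz [-0.1261, -0.5236, 0.2044] twist 0.0008 F [ 0.   0.1 -4.1]
```

send_rows([
  {"x": -0.126,"y": -0.524,"z": 0,"twist": 0.001},
  {"x": -0.126,"y": -0.524,"z": 0,"twist": 0.001},
  {"x": -0.126,"y": -0.524,"z": 0,"twist": 0.001},
  {"x": -0.126,"y": -0.524,"z": 0,"twist": 0.001},
  {"x": -0.126,"y": -0.524,"z": 0.1,"twist": 0.001},
  {"x": -0.126,"y": -0.524,"z": 0.2,"twist": 0.001},
  {"x": -0.126,"y": -0.524,"z": 0.2,"twist": 0.001},
  {"x": -0.126,"y": -0.524,"z": 0.2,"twist": 0.001},
])

```text
t: 6.22
eef_pos: [541.4, -275.6, 160.2]
tool_rot: [[-0.987, 0.161, -0.004], [0.161, 0.987, 0.004], [0.005, 0.003, -1.0]]
contact_force: [0.1, -0.4, -3.3]
finger_gap: 0.157
finger_force: 41.7
```

```bash
python3 - <<'E'
from look import *
plan((542.5,-276,88.5),-9.2)
C=cam('top'); im=eyes.camera('top'); draw(C,im,np.array([549.8,-226.8,0]),-9.2,vrects(21.4))
im2=cv2.resize(im[145:235,350:470],None,fx=5,fy=5,interpolation=cv2.INTER_CUBIC)
C=cam('wrist'); iw=eyes.camera('wrist'); draw(C,iw,np.array([549.8,-226.8,0]),-9.2,vrects(21.4)); cv2.imwrite('pics/v4.png',np.vstack([cv2.resize(im2,(640,480))[60:400][:260],iw[60:]])[:600])
plan((542.5,-276,88.5),-9.2)
E
```

```text
t 6.22 pos [ 541.4 -275.6  160.2] yaw -9.29 rows xyz [-0.0051, -0.0014, 0.2389] twist -0.0002 F [ 0.1 -0.4 -3.3]
t 6.32 pos [ 543.6 -277.3  164. ] yaw -9.28 rows xyz [0.0047, 0.0038, 0.2515] twist -0.0002 F [ 0.  -0.5 -3.2]
```

View pics/v4.png

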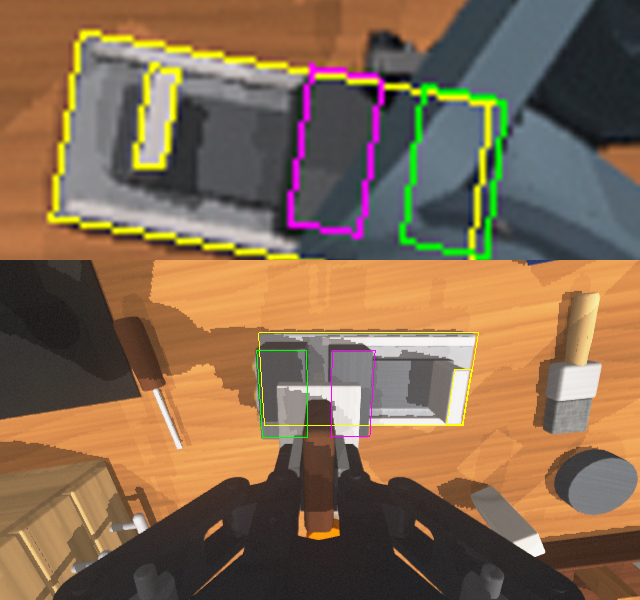

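Both views confirm the vise model: the overlay matches the jaws and tab, and the blade is over the gap. Next I lower it.

send_rows([
  {"x": 0.004,"y": 0.004,"z": 0.05,"twist": 0},
  {"x": 0.004,"y": 0.004,"z": 0.1,"twist": 0},
  {"x": 0.004,"y": 0.004,"z": 0.15,"twist": 0},
  {"x": 0.004,"y": 0.004,"z": 0.19,"twist": 0},
  {"x": 0.004,"y": 0.004,"z": 0.22,"twist": 0},
  {"x": 0.004,"y": 0.004,"z": 0.23,"twist": 0},
  {"x": 0.004,"y": 0.004,"z": 0.235,"twist": 0},
  {"x": 0.004,"y": 0.004,"z": 0.235,"twist": 0},
])

```text
t: 6.98
eef_pos: [541.9, -276.6, 92.3]
tool_rot: [[-0.987, 0.163, 0.001], [0.163, 0.987, -0.001], [-0.001, -0.0, -1.0]]
contact_force: [-0.4, 0.1, -4.4]
finger_gap: 0.161
finger_force: 41.8
```

```bash
python3 -c "
from h import *
plan((542.5,-276,88.5),-9.2)"
```

```text
t 6.98 pos [ 541.9 -276.6   92.3] yaw -9.36 rows xyz [-0.0016, 0.0023, 0.0128] twist -0.0004 F [-0.4  0.1 -4.4]
```

No contact yet. I'll lower the last few millimetres.

send_rows([
  {"x": 0,"y": 0.002,"z": 0.005,"twist": 0},
  {"x": 0,"y": 0.002,"z": 0.009,"twist": 0},
  {"x": 0,"y": 0.002,"z": 0.013,"twist": 0},
  {"x": 0,"y": 0.002,"z": 0.013,"twist": 0},
])

```text
t: 7.32
eef_pos: [542.1, -276.2, 88.9]
tool_rot: [[-0.987, 0.163, 0.001], [0.163, 0.987, -0.001], [-0.001, -0.001, -1.0]]
contact_force: [-1.0, 0.5, 1.9]
finger_gap: 0.155
finger_force: 42.5
```

send_rows([
  {"x": 0,"y": 0,"z": 0,"twist": 0},
  {"x": 0,"y": 0,"z": 0,"twist": 0},
  {"x": 0,"y": 0,"z": 0,"twist": 0},
  {"x": 0,"y": 0,"z": 0,"twist": 0},
  {"x": 0,"y": 0,"z": 0,"twist": 0},
  {"x": 0,"y": 0,"z": 0,"twist": 0},
  {"x": 0,"y": 0,"z": 0,"twist": 0},
  {"x": 0,"y": 0,"z": 0,"twist": 0},
], grip=1)

```text
t: 7.98
eef_pos: [541.5, -275.8, 87.9]
tool_rot: [[-0.987, 0.163, -0.0], [0.163, 0.987, 0.0], [0.0, 0.0, -1.0]]
contact_force: [0.1, 0.2, -0.5]
finger_gap: 1.005
finger_force: 0.0
```

send_rows([
  {"x": 0,"y": 0,"z": -0.06,"twist": 0},
  {"x": 0,"y": 0,"z": -0.15,"twist": 0},
  {"x": 0,"y": 0,"z": -0.25,"twist": 0},
  {"x": 0,"y": 0,"z": -0.32,"twist": 0},
  {"x": 0,"y": 0,"z": -0.32,"twist": 0},
  {"x": 0,"y": 0,"z": -0.32,"twist": 0},
])

```text
t: 8.48
eef_pos: [542.4, -276.5, 185.6]
tool_rot: [[-0.987, 0.163, 0.003], [0.163, 0.987, -0.002], [-0.003, -0.002, -1.0]]
contact_force: [-0.0, -0.4, -1.2]
finger_gap: 0.996
finger_force: 0.0
```

```bash
python3 - <<'E'
from look import *
B=np.array([549.8,-226.8,0]);tab=Rz(-9.2)@[0,-60+21.4+110,0]+B; print('tab',tab)
p=Rz(-9.2)@[0,71.4+7+38,0]+B; print(p); plan((*p[:2],190),-9.2)
E
```

```text
tab [ 561.2 -156.3    0. ]
[ 568.4 -111.9    0. ]
t 8.48 pos [ 542.4 -276.5  185.6] yaw -9.37 rows xyz [0.0036, 0.5553, -0.0158] twist -0.0005 F [-0.  -0.4 -1.2]
```

send_rows([
  {"x": 0.004,"y": 0.14,"z": -0.02,"twist": 0},
  {"x": 0.004,"y": 0.28,"z": -0.02,"twist": 0},
  {"x": 0.004,"y": 0.42,"z": -0.02,"twist": 0},
  {"x": 0.004,"y": 0.52,"z": -0.02,"twist": 0},
  {"x": 0.004,"y": 0.555,"z": 0.05,"twist": 0},
  {"x": 0.004,"y": 0.555,"z": 0.15,"twist": 0},
  {"x": 0.004,"y": 0.555,"z": 0.25,"twist": 0},
  {"x": 0.004,"y": 0.555,"z": 0.35,"twist": 0},
  {"x": 0.004,"y": 0.555,"z": 0.43,"twist": 0},
  {"x": 0.004,"y": 0.555,"z": 0.45,"twist": 0},
], grip=0)

```text
t: 9.32
eef_pos: [562.9, -109.4, 42.7]
tool_rot: [[-0.987, 0.163, -0.01], [0.163, 0.987, 0.004], [0.01, 0.002, -1.0]]
contact_force: [-1.0, 0.8, -0.3]
finger_gap: 0.0
finger_force: 0.0
```

```bash
python3 - <<'E'
from look import *
im=eyes.camera('scene'); C=cam('scene')
for t in ['broad_gauge','jaw_tab']:
    for d in eyes.landmark_of('scene',t)[:2]: P=w(C,d['position']);print(t,round(d['confidence'],2),P,Rz(9.2)@(P-[549.8,-226.8,0]))
g=Rz(-9.2)@[0,-50,0]+[549.8,-226.8,70]
draw(C,im,g,-9.2,gauge);draw(C,im,np.array([549.8,-226.8,0]),-9.2,vrects(21.4))
cv2.imwrite('pics/s5.png',cv2.resize(im[160:340,180:420],None,fx=3.2,fy=3.2,interpolation=cv2.INTER_CUBIC))
plan((568.4,-111.9,50),-9.2)
E
```

```text
jaw_tab 0.81 [ 563.6 -154.4   72.6] [ 2.1 73.7 72.6]
t 9.47 pos [ 566.9 -111.2   48.2] yaw -9.38 rows xyz [-0.0055, -0.0016, -0.0059] twist -0.0005 F [ 0.1 -0.3  0.5]
```

View pics/s5.png

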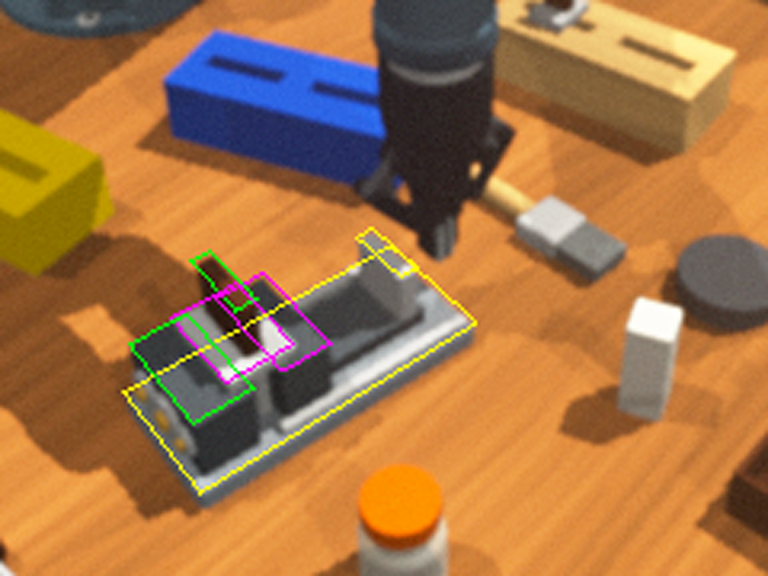

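The gauge stands seated on the jaw tops (crop 240,330), upright between the jaws, and the closed fingers are behind the tab (435,250). I push next.

send_rows([
  {"x": 0,"y": -0.03,"z": 0,"twist": 0},
  {"x": 0,"y": -0.06,"z": 0,"twist": 0},
  {"x": 0,"y": -0.065,"z": 0,"twist": 0},
  {"x": 0,"y": -0.07,"z": 0,"twist": 0},
  {"x": 0,"y": -0.075,"z": 0,"twist": 0},
  {"x": 0,"y": -0.08,"z": 0,"twist": 0},
  {"x": 0,"y": -0.085,"z": 0,"twist": 0},
  {"x": 0,"y": -0.09,"z": 0,"twist": 0},
  {"x": 0,"y": -0.09,"z": 0,"twist": 0},
])

```text
t: 10.22
eef_pos: [563.2, -137.5, 49.0]
tool_rot: [[-0.987, 0.163, 0.0], [0.163, 0.987, 0.001], [0.0, 0.001, -1.0]]
contact_force: [-0.2, 2.4, 3.0]
finger_gap: -0.002
finger_force: 1.5
```

```bash
cat > j.py <<'E'
from look import *
im=eyes.camera('top'); C=cam('top')
for t in ['jaw_tab','broad_gauge']:
    for d in eyes.landmark_of('top',t)[:1]: P=w(C,d['position']);print(t,round(d['confidence'],2),Rz(9.2)@(P-[549.8,-226.8,0]))
o=sensors.get_obs(); print('tcp in vise',Rz(9.2)@(o['eef_pos']-[549.8,-226.8,0]),'F',Rz(9.2)@o['contact_force'],o['t'])
E
python3 j.py
```

```text
jaw_tab 0.71 [-1.2 71.  74.5]
broad_gauge 0.61 [  0.4 -52.5  66.7]
tcp in vise [-1.1 90.2 49. ] F [-0.9  2.5  2.1] 10.3667
```

send_rows([
  {"x": 0,"y": -0.004,"z": 0,"twist": 0},
  {"x": 0,"y": -0.008,"z": 0,"twist": 0},
  {"x": 0,"y": -0.012,"z": 0,"twist": 0},
  {"x": 0,"y": -0.016,"z": 0,"twist": 0},
  {"x": 0,"y": -0.02,"z": 0,"twist": 0},
  {"x": 0,"y": -0.024,"z": 0,"twist": 0},
  {"x": 0,"y": -0.028,"z": 0,"twist": 0},
  {"x": 0,"y": -0.032,"z": 0,"twist": 0},
  {"x": 0,"y": -0.036,"z": 0,"twist": 0},
  {"x": 0,"y": -0.036,"z": 0,"twist": 0},
])

```text
t: 11.2
eef_pos: [561.6, -147.1, 49.0]
tool_rot: [[-0.987, 0.163, 0.0], [0.163, 0.987, 0.002], [0.0, 0.002, -1.0]]
contact_force: [1.1, 8.5, 3.0]
finger_gap: -0.004
finger_force: 4.1
```

```bash
python3 j.py
```

```text
jaw_tab 0.45 [-5.3 60.1 73.6]
broad_gauge 0.63 [ -0.8 -55.1  69.2]
tcp in vise [-1.1 80.5 49. ] F [0.4 7.9 2.6] 11.35
```

send_rows([
  {"x": 0,"y": -0.002,"z": 0,"twist": 0},
  {"x": 0,"y": -0.004,"z": 0,"twist": 0},
  {"x": 0,"y": -0.006,"z": 0,"twist": 0},
  {"x": 0,"y": -0.008,"z": 0,"twist": 0},
  {"x": 0,"y": -0.01,"z": 0,"twist": 0},
  {"x": 0,"y": -0.01,"z": 0,"twist": 0},
])

```text
t: 11.85
eef_pos: [561.1, -149.9, 49.0]
tool_rot: [[-0.987, 0.163, 0.0], [0.163, 0.987, 0.002], [0.0, 0.002, -1.0]]
contact_force: [1.2, 8.2, 3.5]
finger_gap: -0.001
finger_force: 4.4
```

send_rows([
  {"x": 0,"y": -0.002,"z": 0,"twist": 0},
  {"x": 0,"y": -0.004,"z": 0,"twist": 0},
  {"x": 0,"y": -0.005,"z": 0,"twist": 0},
])

```text
t: 12.1
eef_pos: [561.0, -150.7, 49.0]
tool_rot: [[-0.987, 0.163, 0.0], [0.163, 0.987, 0.003], [0.0, 0.003, -1.0]]
contact_force: [3.4, 12.5, 4.7]
finger_gap: 0.0
finger_force: 6.4
```

send_rows([
  {"x": 0,"y": -0.002,"z": 0,"twist": 0},
  {"x": 0,"y": -0.003,"z": 0,"twist": 0},
  {"x": 0,"y": -0.003,"z": 0,"twist": 0},
])

```text
t: 12.35
eef_pos: [561.0, -150.7, 49.0]
tool_rot: [[-0.987, 0.162, 0.001], [0.162, 0.987, 0.005], [0.0, 0.005, -1.0]]
contact_force: [3.2, 14.3, 3.8]
finger_gap: 0.003
finger_force: 7.6
```

send_rows([
  {"x": 0,"y": 0.03,"z": 0,"twist": 0},
  {"x": 0,"y": 0.1,"z": 0,"twist": 0},
  {"x": 0,"y": 0.13,"z": -0.05,"twist": 0},
  {"x": 0,"y": 0.13,"z": -0.15,"twist": 0},
  {"x": 0,"y": 0.13,"z": -0.27,"twist": 0},
  {"x": 0,"y": 0.13,"z": -0.4,"twist": 0},
  {"x": 0,"y": 0.13,"z": -0.5,"twist": 0},
  {"x": 0,"y": 0.13,"z": -0.5,"twist": 0},
], grip=1)

```text
t: 13.02
eef_pos: [570.7, -117.4, 206.8]
tool_rot: [[-0.987, 0.163, 0.012], [0.163, 0.987, -0.006], [-0.012, -0.004, -1.0]]
contact_force: [1.6, 0.5, 0.6]
finger_gap: 0.999
finger_force: 0.0
```

```bash
python3 - <<'E'
from look import *
B=np.array([549.8,-226.8,0])
q=Rz(9.2)@(np.array([542,-276.3,0])-B); print('grasp in vise',q)
P=Rz(-9.2)@[q[0],-56,0]+B; print(P)
for n in ('wrist',):
    C=cam(n); im=eyes.camera(n)
    for t in ['jaw_tab','broad_gauge']:
        for d in eyes.landmark_of(n,t)[:1]: p=w(C,d['position']);print(t,round(d['confidence'],2),Rz(9.2)@(p-B))
    draw(C,im,B,-9.2,vrects(8)); draw(C,im,Rz(-9.2)@[q[0],-56,70]+B,-9.2,gauge); cv2.imwrite('pics/w6.png',im)
plan((*P[:2],190),-9.2)
E
```

```text
grasp in vise [  0.2 -50.1   0. ]
[ 541.1 -282.1    0. ]
jaw_tab 0.83 [ 4.3 56.7 76.9]
broad_gauge 0.66 [  6.  -57.3  69. ]
t 13.17 pos [ 566.6 -115.7  198.7] yaw -9.38 rows xyz [-0.0064, -0.561, 0.0294] twist -0.0005 F [-1.1 -0.3  0. ]
```

View pics/w6.png

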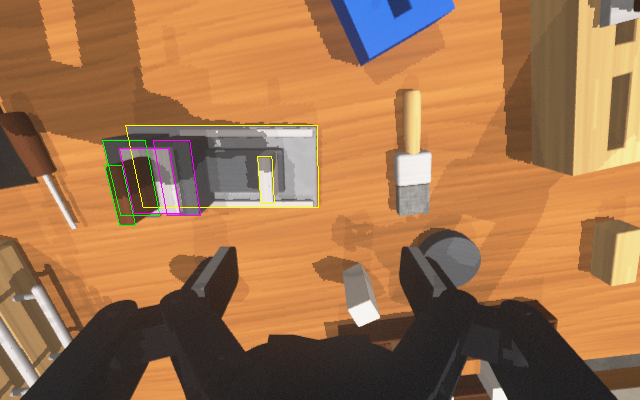

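The overlay at gap 8 mm matches the jaws, tab and gauge, so the jaw is snug. I go back over the gauge.

send_rows([
  {"x": -0.006,"y": -0.14,"z": 0.03,"twist": -0.0005},
  {"x": -0.006,"y": -0.28,"z": 0.03,"twist": -0.0005},
  {"x": -0.006,"y": -0.42,"z": 0.03,"twist": -0.0005},
  {"x": -0.006,"y": -0.53,"z": 0.03,"twist": -0.0005},
  {"x": -0.006,"y": -0.561,"z": 0.03,"twist": -0.0005},
  {"x": -0.006,"y": -0.561,"z": 0.1,"twist": -0.0005},
  {"x": -0.006,"y": -0.561,"z": 0.12,"twist": -0.0005},
  {"x": -0.006,"y": -0.561,"z": 0.12,"twist": -0.0005},
  {"x": -0.006,"y": -0.561,"z": 0.12,"twist": -0.0005},
])

```text
t: 13.92
eef_pos: [540.4, -280.5, 161.3]
tool_rot: [[-0.987, 0.159, -0.003], [0.159, 0.987, 0.002], [0.003, 0.002, -1.0]]
contact_force: [0.2, 1.0, 1.1]
finger_gap: 1.004
finger_force: 0.0
```

```bash
python3 - <<'E'
from look import *
plan((541.1,-282.1,89),-9.2)
E
```

```text
t 13.92 pos [ 540.4 -280.5  161.3] yaw -9.15 rows xyz [-0.0038, -0.0055, 0.2409] twist 0.0001 F [0.2 1.  1.1]
```

send_rows([
  {"x": -0.002,"y": -0.004,"z": 0.07,"twist": 0},
  {"x": -0.002,"y": -0.004,"z": 0.14,"twist": 0},
  {"x": -0.002,"y": -0.004,"z": 0.2,"twist": 0},
  {"x": -0.002,"y": -0.004,"z": 0.235,"twist": 0},
  {"x": -0.002,"y": -0.004,"z": 0.24,"twist": 0},
  {"x": -0.002,"y": -0.004,"z": 0.24,"twist": 0},
  {"x": -0.002,"y": -0.004,"z": 0.24,"twist": 0},
])

```text
t: 14.5
eef_pos: [542.4, -283.4, 92.2]
tool_rot: [[-0.987, 0.159, 0.001], [0.159, 0.987, -0.001], [-0.002, -0.001, -1.0]]
contact_force: [-0.1, -0.4, 0.7]
finger_gap: 1.0
finger_force: 0.0
```

```bash
python3 - <<'E'
from look import *
plan((541.1,-282.1,89),-9.2)
E
```

```text
t 14.5 pos [ 542.4 -283.4   92.2] yaw -9.16 rows xyz [0.0051, 0.0036, 0.0107] twist 0.0001 F [-0.1 -0.4  0.7]
```

send_rows([
  {"x": 0.003,"y": 0.0036,"z": 0.009,"twist": 0},
  {"x": 0.003,"y": 0.0036,"z": 0.009,"twist": 0},
  {"x": 0.003,"y": 0.0036,"z": 0.009,"twist": 0},
  {"x": 0.003,"y": 0.0036,"z": 0.009,"twist": 0},
  {"x": 0.003,"y": 0.0036,"z": 0.009,"twist": 0},
  {"x": 0.003,"y": 0.0036,"z": 0.009,"twist": 0},
  {"x": 0.003,"y": 0.0036,"z": 0.009,"twist": 0},
  {"x": 0.003,"y": 0.0036,"z": 0.009,"twist": 0},
  {"x": 0.003,"y": 0.0036,"z": 0.009,"twist": 0},
], grip=0, squeeze=30)

```text
t: 15.25
eef_pos: [541.0, -282.6, 88.6]
tool_rot: [[-0.987, 0.16, 0.0], [0.16, 0.987, -0.001], [-0.001, -0.001, -1.0]]
contact_force: [-0.8, -3.4, 1.6]
finger_gap: 0.159
finger_force: 33.9
```

send_rows([
  {"x": 0,"y": -0.001,"z": -0.01,"twist": 0},
  {"x": 0,"y": -0.001,"z": -0.03,"twist": 0},
  {"x": 0,"y": -0.001,"z": -0.06,"twist": 0},
  {"x": 0,"y": -0.001,"z": -0.1,"twist": 0},
  {"x": 0,"y": -0.001,"z": -0.15,"twist": 0},
  {"x": 0,"y": -0.001,"z": -0.22,"twist": 0},
  {"x": 0,"y": -0.001,"z": -0.3,"twist": 0},
  {"x": 0,"y": -0.001,"z": -0.38,"twist": 0},
  {"x": 0,"y": -0.001,"z": -0.42,"twist": 0},
  {"x": 0,"y": -0.001,"z": -0.42,"twist": 0},
])

```text
t: 16.08
eef_pos: [542.2, -282.7, 217.3]
tool_rot: [[-0.987, 0.159, 0.004], [0.159, 0.987, -0.003], [-0.004, -0.002, -1.0]]
contact_force: [0.6, -0.6, -3.8]
finger_gap: 0.159
finger_force: 33.2
```

```bash
python3 - <<'E'
from look import *
plan((551.5,183.5,210),4.5)
E
```

```text
t 16.08 pos [ 542.2 -282.7  217.3] yaw -9.17 rows xyz [0.2172, 1.5391, 0.0206] twist -0.038 F [ 0.6 -0.6 -3.8]
```

send_rows([
  {"x": 0.14,"y": 0.99,"z": 0,"twist": -0.038},
  {"x": 0.14,"y": 0.99,"z": 0,"twist": -0.038},
  {"x": 0.14,"y": 0.99,"z": 0,"twist": -0.038},
  {"x": 0.14,"y": 0.99,"z": 0,"twist": -0.038},
  {"x": 0.14,"y": 0.99,"z": 0,"twist": -0.038},
  {"x": 0.14,"y": 0.99,"z": 0,"twist": -0.038},
  {"x": 0.14,"y": 0.99,"z": 0,"twist": -0.038},
  {"x": 0.14,"y": 0.99,"z": 0,"twist": -0.038},
  {"x": 0.14,"y": 0.99,"z": 0,"twist": -0.038},
])

```text
t: 16.83
eef_pos: [545.2, 21.4, 212.1]
tool_rot: [[-0.997, -0.083, -0.004], [-0.083, 0.997, 0.002], [0.003, 0.002, -1.0]]
contact_force: [0.6, -0.0, -3.6]
finger_gap: 0.159
finger_force: 33.2
```

```bash
python3 - <<'E'
from look import *
im=eyes.camera('top'); C=cam('top')
for d in eyes.landmark_of('top','jaw_tab')[:1]: P=w(C,d['position']);print(round(d['confidence'],2),Rz(9.2)@(P-[549.8,-226.8,0]))
eyes.camera('wrist'); C=cam('wrist')
for t in ('vise','jaw_tab'):
  for d in eyes.landmark_of('wrist',t)[:1]: P=w(C,d['position']);print(t,round(d['confidence'],2),Rz(9.2)@(P-[549.8,-226.8,0]))
plan((551.5,183.5,210),4.5)
E
```

```text
0.7 [-2.8 61.2 77.1]
vise 0.94 [3.3 0.4 4.5]
jaw_tab 0.66 [ 5.6 54.9 73.3]
t 17.08 pos [546.6  16.4 213.5] yaw 4.39 rows xyz [-0.059, 0.5542, 0.0116] twist -0.0003 F [ 1.  -0.2 -3.3]
```

send_rows([
  {"x": -0.059,"y": 0.14,"z": 0,"twist": 0},
  {"x": -0.059,"y": 0.28,"z": 0,"twist": 0},
  {"x": -0.059,"y": 0.42,"z": 0,"twist": 0},
  {"x": -0.059,"y": 0.53,"z": 0.05,"twist": 0},
  {"x": -0.059,"y": 0.554,"z": 0.12,"twist": 0},
  {"x": -0.059,"y": 0.554,"z": 0.2,"twist": 0},
  {"x": -0.059,"y": 0.554,"z": 0.2,"twist": 0},
  {"x": -0.059,"y": 0.554,"z": 0.2,"twist": 0},
])

```text
t: 17.75
eef_pos: [550.5, 183.5, 152.7]
tool_rot: [[-0.997, -0.077, -0.004], [-0.077, 0.997, -0.001], [0.004, -0.0, -1.0]]
contact_force: [0.2, -0.1, -3.0]
finger_gap: 0.162
finger_force: 33.0
```

```bash
python3 - <<'E'
from look import *
plan((551.5,183.3,79),4.5); eyes.camera('wrist'); plan((551.5,183.3,79),4.5)
E
```

```text
t 17.75 pos [550.5 183.5 152.7] yaw 4.4 rows xyz [-0.0043, -0.0008, 0.2456] twist -0.0003 F [ 0.2 -0.1 -3. ]
t 17.8 pos [551.9 183.5 154.5] yaw 4.38 rows xyz [0.0012, -0.0006, 0.2515] twist -0.0003 F [ 0.6  0.5 -3. ]
```

send_rows([
  {"x": 0.001,"y": 0,"z": 0.05,"twist": -0.0003},
  {"x": 0.001,"y": 0,"z": 0.09,"twist": -0.0003},
  {"x": 0.001,"y": 0,"z": 0.13,"twist": -0.0003},
  {"x": 0.001,"y": 0,"z": 0.17,"twist": -0.0003},
  {"x": 0.001,"y": 0,"z": 0.2,"twist": -0.0003},
  {"x": 0.001,"y": 0,"z": 0.22,"twist": -0.0003},
  {"x": 0.001,"y": 0,"z": 0.235,"twist": -0.0003},
  {"x": 0.001,"y": 0,"z": 0.235,"twist": -0.0003},
  {"x": 0.001,"y": 0,"z": 0.235,"twist": -0.0003},
])

```text
t: 18.55
eef_pos: [551.2, 184.8, 83.7]
tool_rot: [[-0.997, -0.08, -0.0], [-0.08, 0.997, -0.0], [0.0, -0.0, -1.0]]
contact_force: [0.4, -0.2, -3.3]
finger_gap: 0.158
finger_force: 33.1
```

send_rows([
  {"x": 0,"y": 0,"z": 0.006,"twist": 0},
  {"x": 0,"y": 0,"z": 0.012,"twist": 0},
  {"x": 0,"y": 0,"z": 0.016,"twist": 0},
  {"x": 0,"y": 0,"z": 0.016,"twist": 0},
])

```text
t: 18.88
eef_pos: [551.1, 184.8, 78.9]
tool_rot: [[-0.997, -0.08, -0.0], [-0.08, 0.997, 0.0], [0.0, 0.0, -1.0]]
contact_force: [-2.0, 1.7, -4.1]
finger_gap: 0.156
finger_force: 33.1
```

send_rows([
  {"x": 0,"y": 0,"z": 0.002,"twist": 0},
  {"x": 0,"y": 0,"z": 0.004,"twist": 0},
  {"x": 0,"y": 0,"z": 0.004,"twist": 0},
])

```text
t: 19.13
eef_pos: [551.4, 184.8, 78.6]
tool_rot: [[-0.997, -0.08, 0.001], [-0.08, 0.997, -0.0], [-0.001, -0.0, -1.0]]
contact_force: [-3.1, -1.3, 3.7]
finger_gap: 0.156
finger_force: 34.2
```

Seated (Fz +3.7). I release and retreat.

send_rows([
  {"x": 0,"y": 0,"z": 0,"twist": 0},
  {"x": 0,"y": 0,"z": 0,"twist": 0},
  {"x": 0,"y": 0,"z": 0,"twist": 0},
  {"x": 0,"y": 0,"z": 0,"twist": 0},
  {"x": 0,"y": 0,"z": 0,"twist": 0},
  {"x": 0,"y": 0,"z": 0,"twist": 0},
  {"x": 0,"y": 0,"z": 0,"twist": 0},
  {"x": 0,"y": 0,"z": 0,"twist": 0},
], grip=1)

```text
t: 19.8
eef_pos: [551.2, 184.7, 77.6]
tool_rot: [[-0.997, -0.08, -0.0], [-0.08, 0.997, 0.0], [0.0, 0.0, -1.0]]
contact_force: [-0.5, -0.1, -0.5]
finger_gap: 1.0
finger_force: 0.0
```

send_rows([
  {"x": 0,"y": 0,"z": -0.06,"twist": 0},
  {"x": 0,"y": 0,"z": -0.15,"twist": 0},
  {"x": 0,"y": 0,"z": -0.27,"twist": 0},
  {"x": 0,"y": 0,"z": -0.4,"twist": 0},
  {"x": 0.2,"y": 0.2,"z": -0.42,"twist": 0},
  {"x": 0.4,"y": 0.4,"z": -0.42,"twist": 0},
  {"x": 0.4,"y": 0.4,"z": -0.42,"twist": 0},
  {"x": 0.4,"y": 0.4,"z": -0.42,"twist": 0},
  {"x": 0.4,"y": 0.4,"z": -0.42,"twist": 0},
])

```text
t: 20.55
eef_pos: [416.9, 298.2, 203.7]
tool_rot: [[-0.996, -0.085, -0.002], [-0.085, 0.996, 0.002], [0.002, 0.002, -1.0]]
contact_force: [0.4, -0.2, -0.4]
finger_gap: 0.998
finger_force: 0.0
```

```bash
python3 - <<'E'
from look import *
a=cv2.imread('pics/top0.png'); b=eyes.camera('top'); C=cam('top')
for t in ('broad_gauge','narrow_gauge','jaw_tab','vise'):
  for d in eyes.landmark_of('top',t)[:1]: P=w(C,d['position']);print(t,round(d['confidence'],2),P,Rz(9.2)@(P-[549.8,-226.8,0]))
# image difference around rack (should be unchanged)
df=cv2.absdiff(a,b).max(2); print('rack diff px>40 inside', (df[158:200,236:272]>40).sum(), (df[200:238,236:272]>40).sum())
# rectify the vise top plane and measure tab and gap via profile along vise y
B=np.array([549.8,-226.8,0])
g=cv2.cvtColor(b,cv2.COLOR_BGR2GRAY).astype(np.float32)
for z,ys,xs in ((70,np.arange(-110,0,2),np.arange(-25,26,5)),(75,np.arange(35,80,2),np.arange(-15,16,5))):
    m=[]
    for y in ys:
        P=np.array([Rz(-9.2)@[x,y,z]+B for x in xs]); uv=proj(C,P).astype(np.float32)
        m.append(cv2.remap(g,uv[:,:1],uv[:,1:],cv2.INTER_LINEAR).mean())
    print([(int(y),int(v)) for y,v in zip(ys,m)])
print(sensors.get_obs()['t'],sensors.get_obs()['eef_pos'])
E
```

```text
broad_gauge 0.92 [551.6 186.4  59.7] [-64.2 408.2  59.7]
narrow_gauge 0.56 [450.9 176.6  60.7] [-162.1  382.4   60.7]
jaw_tab 0.86 [ 557.1 -170.4   73.5] [-1.8 56.8 73.5]
vise 0.82 [ 546.  -229.4   -2.1] [-3.4 -3.2 -2.1]
rack diff px>40 inside 25 0
[(-110, 76), (-108, 76), (-106, 81), (-104, 86), (-102, 86), (-100, 83), (-98, 80), (-96, 79), (-94, 80), (-92, 80), (-90, 80), (-88, 80), (-86, 81), (-84, 81), (-82, 80), (-80, 80), (-78, 80), (-76, 80), (-74, 80), (-72, 80), (-70, 81), (-68, 82), (-66, 82), (-64, 82), (-62, 74), (-60, 47), (-58, 38), (-56, 30), (-54, 31), (-52, 53), (-50, 79), (-48, 81), (-46, 80), (-44, 80), (-42, 80), (-40, 80), (-38, 80), (-36, 80), (-34, 81), (-32, 82), (-30, 81), (-28, 81), (-26, 81), (-24, 82), (-22, 82), (-20, 82), (-18, 79), (-16, 60), (-14, 41), (-12, 41), (-10, 44), (-8, 55), (-6, 69), (-4, 76), (-2, 77)]
[(35, 78), (37, 61), (39, 59), (41, 60), (43, 61), (45, 57), (47, 55), (49, 69), (51, 112), (53, 175), (55, 193), (57, 189), (59, 189), (61, 191), (63, 184), (65, 133), (67, 97), (69, 94), (71, 82), (73, 73), (75, 73), (77, 77), (79, 104)]
20.8 [423.  294.1 203.8]
```

```bash
python3 -c "
from plant import sign_off
print(sign_off())"
```

```text
the job is handed in; nothing more can be done
None
```

I handed the job in at about 21 s: the broad gauge is back home in its rack slot, and the vise jaws measure about 8.5 mm apart in the last top view. `sign_off()` gave no verdict.

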